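# Carry a lopsided block carrier level onto the plinth

## Task

Lift the lopsided bench-block carrier by its orange swivel grip and set it down gently on the black-topped wooden plinth, centred on it and lengthwise along it, then let go. What is in the tin is unknown, so find the balance point first: make a low trial lift of 3 to 5 cm, lower it again, slide the grip along its rail towards the end that hangs low, and repeat until the carrier hangs freely and level; only then lift it about 10 cm, hold it there level for a second and carry it over. Leave the other things on the bench where they are.

Things in the scene. Friction and masses are not known exactly. Their poses are not given: they have to be found in the camera images.
- carrier: The whole carrier, 0.58 to 0.92 kg; origin at the centre of the board's underside, axes as carrier_mid. Its balance point lies between about x = -15 and +42 mm. An aluminium rail (16 x 8 mm) runs along x, 82 to 90 mm above the underside, on posts at x = -78 and +78 mm.
- carrier_mid (a point): Middle of the carrier's base board (light wood, 280 x 90 x 12 mm, lying flat, with a non-slip rubber sole), half-way up the board, 6 mm above its underside. x runs along the board's length towards the dark steel bench block, z is up.
- grip_mid (a point): Centre of the orange swivel grip, an upright 22 x 22 x 36 mm square knob to be pinched from above; this point is 120 mm above the carrier's underside (102 to 138 mm). It is hinged to the red shuttle on a crosswise pin 22 mm below this point, and the shuttle slides on the rail. Axes as the carrier's when upright; a weak spring keeps it upright.
- grip: The same orange grip; its origin is on the hinge pin, 98 mm above the carrier's underside.
- shuttle (a joint): Position of the shuttle with its grip along the rail, m, from the middle of the carrier: positive towards the steel block, range -0.056 to 0.056. It rubs with about 2 N: it stays put while hanging, but may shift when a low end touches down. While the carrier stands with its full weight on the bench (grip let down fully), the grip can drag the shuttle along.
- swivel (a joint): Angle of grip against carrier, rad, 0 = square to the board, positive = grip's top leaning towards the steel block. With the grip held upright and the carrier hanging free: positive = tin end low, negative = block end low. Stops at -0.20 and +0.20. Between the stops the balance point is off the pin by roughly 70 mm x tan(angle), towards the low end.
- plinth_top (a point): Centre of the top of the fixed wooden plinth with black rubber top, 340 x 140 mm, top 30 mm above the bench; x along its length, z up.
- plinth: The same plinth; origin at the centre of its underside.
- graver_a: Wooden-handled graver, green band, lying on a fixed 22 mm plank; leave alone.
- graver_b: Graver, blue band, lying on the plank; leave alone.
- graver_c: Graver, black band, lying on the plank; leave alone.
- hammer: Hammer 240 mm long, lying on the bench; leave alone.
- jar: Amber jar, 60 mm diameter, 75 mm high; leave alone.
- dish: Brass dish, 90 mm diameter, 35 mm high; leave alone.
- block: Dark steel bench block fixed on the board, 46 (along the board) x 62 x 26 mm high, at x = +108 mm; origin under its centre, on the board's top.
- tin: Round closed tin with brass lid fixed on the board, 48 mm diameter, 38 mm high, at x = -108 mm; origin under its centre. Contents, so its mass, unknown.

How it is judged:
By the outcome, as a careful person would: the job done as asked, in the order asked, and still so for the second after the job is handed in, with the robot touching nothing.
It also fails if it takes over 72 s, if anything falls off the work surface, if the arm or the gripper's body presses on something with over 40 N, if the wrist force passes 120 N, or if a joint passes its speed limit or range.

## Robot

A 6-joint arm with a two-finger parallel gripper is mounted at the origin on the work surface. World frame = base frame: x ahead of the robot, y to its left, z up, the work surface at z = 0. Lengths are in m, angles in rad, forces in N, time in s.
With the tool pointing down it reaches from about 0.3 to 0.875 m from the base axis. Payload 6.4 kg.
Tool frame: the origin (TCP) lies at the very end of the fingers, on their centre line; the grasp point (between the pads) lies 19 mm behind it (ctrl.hold_point_z is the distance from the TCP to the grasp point, in m); y points along the fingers, x is the direction in which the jaws open and shut, and the axes are right-handed (so a half turn about y gives the same grasp; the last joint's range is limited). The gripper opens to 85 mm and grips with 20 to 120 N. Pads are 22 mm wide; open, the fingers measure 114 mm over their backs; the gripper's body (76 mm by 85 mm) begins 54 mm behind the grasp point. The pads swing forward as they close: fully open they stand 13 mm farther back than shut.
Start: joints at [-1.455, 0.181, 1.607, -0, 1.354, -0.206], TCP at [0.182, -0.545, 0.231] pointing down, gripper open.
Joint ranges: [-2.99, 2.99], [-0.89, 2.07], [0.3, 2.58], [-1.14, 4.28], [0, 2.63], [-3.12, 3.12]. Speed limits (rad/s): [2.57, 2.57, 3.01, 3.14, 3.14, 3.14].

## Interface

Orientations are given as a unit quaternion [w, x, y, z].
In Python, from bench import ctrl, imaging gives the robot as it stands.
- The arm moves only by the shell command python3 -m jog 'ROWS'. ROWS is JSON, a list of rows, each a list of 3 entries, a list of its own where there are three numbers: the shift along the tool's x, y, z in cm, then the turn, a rotation vector about the tool's x, y, z in rad, then the finger opening in cm, from 0 to 8.54. A call has 1 to 12 rows; each row shifts and turns the pose as measured when the row begins, along the tool's axes as they then stand; what a row does not reach is not made up. A row lasts 1/12 s, in which the tool goes at most 41.7 mm and 7.16 degrees, less where a joint would pass 70% of its speed; a pose out of reach is approached as far as the arm can. A call is refused whole if a number of a shift passes 4.17 or a number of a turn 0.125, either way. A call with a gripper value outside its range is refused whole. The fingers move at their own pace and stop on an object; the grip force is fixed at half the most. Time passes only in rows, so rows that do not move let the fingers close. It gives the time, the measured TCP pose, the force and the opening at its end, in the units of the state.
- ctrl.get_obs(): the state, without advancing time (a new reading comes with each control period).
- imaging.camera(name): name is "side" or "top" or "wrist"; returns a dict with "frame" (480x640x3 uint8, red, green, blue), "depth" (480x640 float32, m along the optical axis (not along the pixel's ray), 0 where there is no reading), "K" (3x3 intrinsics, pixels), "k1" (the pictures are not rectified: a ray, as slopes to the right and down, at radius r is drawn at 1 + k1 r^2 times it, then the intrinsics apply), "R" (3x3) and "t" (3): a world point X has camera coordinates R X + t. Camera axes: x right, y down, z forward; pixel columns grow to the right and rows downward; lengths in m; the calibration is good to about 2 mm. A picture is of the moment at which its call begins.
- ctrl.hand_in(): hands the job in, once; it reports no verdict.
The state is a dict: "time_s": time; "q": joint angles; "dq": joint speeds; "joint_efforts": joint torques, N m; "eef_pos": TCP position; "eef_rot": TCP orientation; "wrist_force": force on the tool from outside, world axes, zero at the start; "torque": the same for the moment, N m; "opening": opening from 0.0 (shut) to 1.0 (fully open).
Only numpy, scipy, OpenCV 4.12 (cv2) and the standard library are available. Lean on these libraries where they do the work, as an engineer would, in place of code of your own. Each camera call takes 0.05 s, during which the arm holds its last target. There are 200 camera calls.

## Working session

There is one attempt and no reset: what is moved stays moved. The work goes in short steps, Python scripts to look and compute and a shell command to move; the robot and the scene stay as the last step left them, time stands still between calls to the robot, and variables do not carry over. Pictures are saved under pics/ and viewed, about 8 in all and at most 12, crops included, and the job is handed in when it is done.

```bash
mkdir -p pics; ls; cat > h.py <<'E'
import numpy as np, cv2
from bench import ctrl, imaging
from scipy.spatial.transform import Rotation as Rn
def snap(cam,name):
    d=imaging.camera(cam); cv2.imwrite(f'pics/{name}.png',d['frame'][:,:,::-1])
    np.savez(f'pics/{name}.npz',**{k:d[k] for k in('frame','depth','K','k1','R','t')}); return d
def load(name): return np.load(f'pics/{name}.npz')
def ray(d,u,v):
    K=d['K']; p=np.array([(u-K[0,2])/K[0,0],(v-K[1,2])/K[1,1]]); s=p.copy()
    for _ in range(20): s=p/(1+d['k1']*(s@s))
    return np.array([s[0],s[1],1.])
def pt(d,u,v):  # depth
    z=d['depth'][int(round(v)),int(round(u))]; return d['R'].T@(ray(d,u,v)*z-d['t'])
def onz(d,u,v,h):
    c=-d['R'].T@d['t']; r=d['R'].T@ray(d,u,v); return c+r*(h-c[2])/r[2]
def tri(a,b):
    A=[];B=[]
    for d,u,v in(a,b):
        c=-d['R'].T@d['t']; r=d['R'].T@ray(d,u,v); r/=np.linalg.norm(r); P=np.eye(3)-np.outer(r,r); A.append(P);B.append(P@c)
    return np.linalg.solve(sum(A),sum(B))
def proj(d,X):
    c=d['R']@np.asarray(X)+d['t']; s=c[:2]/c[2]; s=s*(1+d['k1']*(s@s)); return d['K'][:2,:2]@s+d['K'][:2,2]
E
python3 - <<'E'
from h import *
np.set_printoptions(precision=4,suppress=True)
for c in('side','top'):
    d=snap(c,c+'0'); print(c,-d['R'].T@d['t'],d['K'][0,0],d['k1'])
a=cv2.imread('pics/side0.png');b=cv2.imread('pics/top0.png')
print({k:np.round(v,3) for k,v in ctrl.get_obs().items()})
E
```

```text
pics
side [0.0294 0.9762 0.7899] 558.4545002223904 -0.08863166780834517
top [ 0.4212 -0.0848  1.1094] 508.3650502434247 -0.04105888162859917
{'time_s': np.float64(0.1), 'q': array([-1.455,  0.182,  1.608, -0.   ,  1.354, -0.206]), 'dq': array([-0.   , -0.002, -0.002,  0.001,  0.002, -0.003]), 'joint_efforts': array([  0.001, -44.587, -35.224,  -0.   ,   0.004,   0.   ]), 'eef_pos': array([ 0.182, -0.545,  0.23 ]), 'eef_rot': array([ 0.574, -0.573,  0.414, -0.413]), 'wrist_force': array([-0.605, -1.116, -1.008]), 'torque': array([-0.055, -0.015,  0.046]), 'opening': np.float64(0.999)}
```

View pics/top0.png

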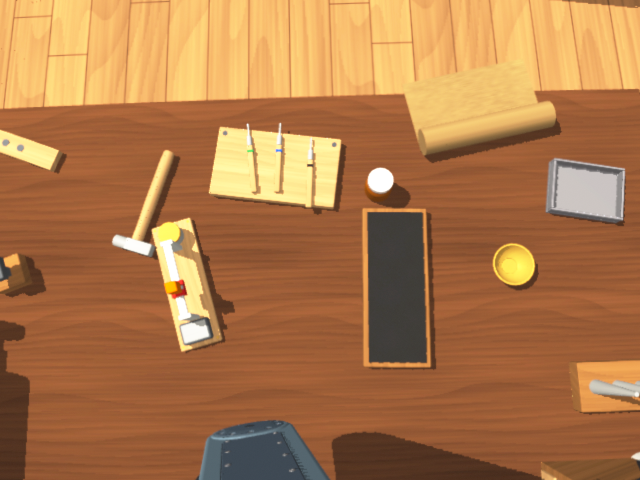

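View pics/side0.png

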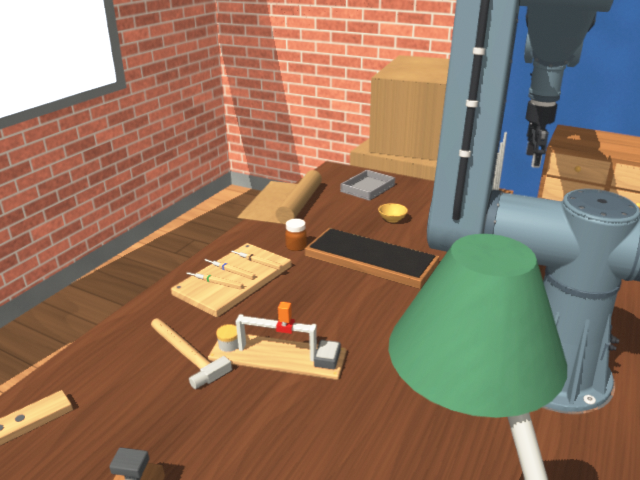

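The top view shows the carrier at about (187,285), with the tin at the far end (170,233), the block at the near end (195,330) and the orange grip at (175,287). The plinth is centred near (397,288). In the side view the grip is at (285,312). Next I'll enlarge both crops.

```bash
python3 - <<'E'
from h import *
np.set_printoptions(precision=4,suppress=True)
a=cv2.imread('pics/top0.png')[210:360,130:230]; b=cv2.imread('pics/side0.png')[290:390,200:360]
a=cv2.resize(a,None,fx=3.9,fy=3.9,interpolation=2); b=cv2.resize(b,None,fx=2.5,fy=2.5,interpolation=2)
o=np.zeros((585,800,3),np.uint8); o[:a.shape[0],:390]=a[:585]; o[:250,395:795]=b; cv2.imwrite('pics/c1.png',o)
t=load('top0');s=load('side0')
def blob(d,lo,hi,box):
    hsv=cv2.cvtColor(d['frame'],cv2.COLOR_RGB2HSV); m=cv2.inRange(hsv,lo,hi); z=np.zeros_like(m); x0,y0,x1,y1=box; z[y0:y1,x0:x1]=m[y0:y1,x0:x1]
    return z
m=blob(t,(0,0,0),(180,255,70),(355,205,440,375)); 
m=cv2.morphologyEx(m,cv2.MORPH_OPEN,np.ones((5,5)))
r=cv2.minAreaRect(cv2.findNonZero(m)); print('plinth black',r)
P=np.array([onz(t,*p,0.03) for p in cv2.boxPoints(r)]);print(P,P.mean(0))
print('plinth depth z',pt(t,397,288),pt(t,397,230),pt(s,372,253))
for n,u,v in[('grip',172,287),('tin',169,232),('block',195,333),('board',188,256),('b2',203,290),('bench',260,300)]: print(n,pt(t,u,v))
# outer plinth corners
for p in[(362.5,209),(426.5,209),(430.5,367),(363,366.5)]: print(onz(t,*p,.03))
E
```

```text
plinth black ((396.4925537109375, 287.0077209472656), (148.83139038085938, 55.19063186645508), 89.13194274902344)
[[ 0.6775 -0.1864  0.03  ]
 [ 0.6759 -0.3068  0.03  ]
 [ 0.3598 -0.2916  0.03  ]
 [ 0.3614 -0.1773  0.03  ]] [ 0.5187 -0.2406  0.03  ]
plinth depth z [ 0.5124 -0.241   0.0313] [ 0.6379 -0.248   0.03  ] [ 0.5127 -0.224   0.031 ]
grip [0.5168 0.2056 0.1394]
tin [0.6436 0.2418 0.0504]
block [0.4294 0.1844 0.0411]
board [0.5965 0.2098 0.0126]
b2 [0.5213 0.1762 0.0101]
bench [0.497  0.0532 0.0027]
[ 0.6868 -0.1753  0.03  ]
[ 0.6828 -0.315   0.03  ]
[ 0.3474 -0.3018  0.03  ]
[ 0.3524 -0.1624  0.03  ]
```

View pics/c1.png

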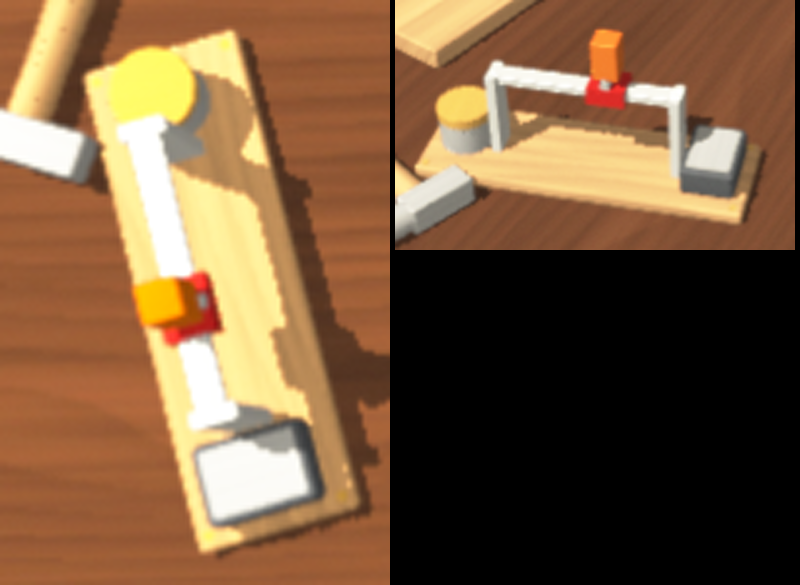

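The crop shows the board corners at (87,75), (237,30), (358,508) and (203,553). The grip's top face is centred at about (163,304) in the left crop and (607,35) in the right one. The hammer head lies right beside the tin end.

```bash
python3 - <<'E'
from h import *
np.set_printoptions(precision=4,suppress=True)
t=load('top0');s=load('side0')
T=lambda u,v:(130+(u+.5)/3.9-.5,210+(v+.5)/3.9-.5)
S=lambda u,v:(200+(u-395+.5)/2.5-.5,290+(v+.5)/2.5-.5)
C=np.array([onz(t,*T(*p),.012) for p in[(87,75),(237,30),(358,508),(203,553)]])
print(C); c=C.mean(0); print('mid',c, [np.linalg.norm(C[i]-C[(i+1)%4]) for i in range(4)])
ax=(C[2]+C[3]-C[0]-C[1]); ax/=np.linalg.norm(ax); yaw=np.arctan2(ax[1],ax[0]); print('x axis',ax,'yaw',yaw)
g=tri((t,*T(163,304)),(s,*S(607,36)));print('grip top tri',g, onz(t,*T(163,304),.138)); 
print('in carrier', (g-c)@ax, (g-c)@np.array([-ax[1],ax[0],0]))
# plinth corner axis
P=np.array([onz(t,*p,.03) for p in[(362.5,209),(426.5,209),(430.5,367),(363,366.5)]]); 
px=P[0]+P[1]-P[2]-P[3]; print('plinth',P.mean(0),'yaw',np.arctan2(px[1],px[0]))
# side view check: project estimates
for X in(c,P.mean(0)):print(proj(s,X))
for i in range(4): print('plinth corners in side',proj(s,P[i]))
o=ctrl.get_obs(); print(Rn.from_quat(o['eef_rot'],scalar_first=True).as_matrix())
E
```

```text
[[0.6599 0.2922 0.012 ]
 [0.6836 0.2064 0.012 ]
 [0.4139 0.1349 0.012 ]
 [0.3916 0.2197 0.012 ]]
mid [0.5373 0.2133 0.012 ] [np.float64(0.08895140392927257), np.float64(0.2790429467108958), np.float64(0.08769053308656365), np.float64(0.2778314271031981)]
x axis [-0.966  -0.2586  0.    ] yaw -2.8800357039813003
grip top tri [0.5182 0.2083 0.1377] [0.5159 0.2071 0.138 ]
in carrier 0.0197105639424671 -0.00010364161676671319
plinth [ 0.5174 -0.2387  0.03  ] yaw -0.03896124692920014
[279.1891 351.5372]
[372.5447 250.4719]
plinth corners in side [306.318 246.711]
plinth corners in side [330.7013 225.8408]
plinth corners in side [440.2543 254.3678]
plinth corners in side [421.5512 279.3868]
[[ 0.3163 -0.0002  0.9487]
 [-0.9487  0.0016  0.3163]
 [-0.0015 -1.      0.0003]]
```

```bash
python3 -m jog '[[[-2.7,0,2.5],[0,0,0],8.5],[[-2.7,0,2.5],[0,0,0],8.5],[[-2.7,0,2.5],[0,0,0],8.5],[[-2.7,0,2.5],[0,0,0],8.5],[[-2.7,0,2.5],[0,0,0],8.5],[[-2.7,0,2.5],[0,0,0],8.5],[[-2.7,0,2.5],[0,0,0],8.5],[[-2.7,0,2.5],[0,0,0],8.5],[[-2.7,0,2.5],[0,0,0],8.5],[[-2.7,0,2.5],[0,0,0],8.5],[[-2.7,0,2.5],[0,0,0],8.5],[[-2.7,0,2.5],[0,0,0],8.5]]'
cat > s.py <<'E'
import sys
from h import *
np.set_printoptions(precision=4,suppress=True)
# go: x y z yaw -> shift (cm) in tool axes & turn about tool y
o=ctrl.get_obs(); R=Rn.from_quat(o['eef_rot'],scalar_first=True).as_matrix(); p=o['eef_pos']
print('t',round(float(o['time_s']),2),'p',p,'yaw',round(float(np.arctan2(R[1,0],R[0,0])),4),'F',o['wrist_force'],'M',o['torque'],'open',round(float(o['opening']),3),'q',o['q'])
if len(sys.argv)>1:
    x,y,z,yaw=map(float,sys.argv[1:]); G=np.array([[np.cos(yaw),0,-np.sin(yaw)],[np.sin(yaw),0,np.cos(yaw)],[0,-1,0]])
    print('shift cm',100*R.T@(np.array([x,y,z])-p),'turn',Rn.from_matrix(R.T@G).as_rotvec())
E
python3 s.py .517 .2075 .23 .2616
```

```text
time_s: 1.1
eef_pos: [0.366, -0.1293, 0.226]
eef_rot: [0.572, -0.569, 0.42, -0.415]
wrist_force: [0.5, -1.3, 0.2]
opening: 0.995
t 1.1 p [ 0.366  -0.1293  0.226 ] yaw -1.2634 F [ 0.5424 -1.2737  0.1858] M [-0.0189  0.0039 -0.0354] open 0.995 q [-0.6515 -0.2622  2.0447  0.0044  1.3654  0.6109]
shift cm [-27.5318  -0.1915  24.5801] turn [-0.0057 -1.525  -0.0062]
```

```bash
python3 -m jog '[[[-2.7,0,2.4],[0,0,0],8.5],[[-2.7,0,2.4],[0,0,0],8.5],[[-2.7,0,2.4],[0,0,0],8.5],[[-2.7,0,2.4],[0,0,0],8.5],[[-2.7,0,2.4],[0,0,0],8.5],[[-2.7,0,2.4],[0,0,0],8.5],[[-2.7,0,2.4],[0,0,0],8.5],[[-2.7,0,2.4],[0,0,0],8.5],[[-2.7,0,2.4],[0,0,0],8.5],[[-2.7,0,2.4],[0,0,0],8.5]]' >/dev/null
python3 -m jog '[[[0,0,0],[0,-0.124,0],8.5],[[0,0,0],[0,-0.124,0],8.5],[[0,0,0],[0,-0.124,0],8.5],[[0,0,0],[0,-0.124,0],8.5],[[0,0,0],[0,-0.124,0],8.5],[[0,0,0],[0,-0.124,0],8.5],[[0,0,0],[0,-0.124,0],8.5],[[0,0,0],[0,-0.124,0],8.5],[[0,0,0],[0,-0.124,0],8.5],[[0,0,0],[0,-0.124,0],8.5],[[0,0,0],[0,-0.124,0],8.5],[[0,0,0],[0,-0.124,0],8.5]]' >/dev/null
python3 s.py .517 .2075 .23 .2616
python3 -c "
from h import *
d=snap('wrist','w1'); print(-d['R'].T@d['t'])"
```

```text
t 2.93 p [0.511  0.2304 0.2178] yaw 0.244 F [-0.5217  0.8584 -0.1675] M [-0.0044 -0.0333  0.0021] open 0.999 q [ 0.2069  0.17    1.6478  0.0088  1.3387 -0.0391]
shift cm [ 0.0149 -1.2448 -2.3599] turn [-0.0092 -0.0177 -0.0144]
[0.49482382 0.29989663 0.36143575]
```

View pics/w1.png

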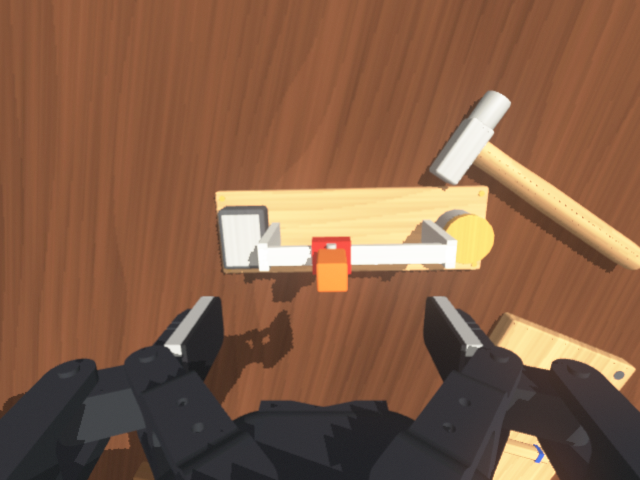

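The wrist view shows the carrier axis nearly horizontal in the picture. The grip's top face is centred near (332,277), and both open fingers straddle its column.

```bash
python3 - <<'E'
from h import *
np.set_printoptions(precision=4,suppress=True)
w=load('w1');t=load('top0');s=load('side0')
print('depth',pt(w,332,277),'onz',onz(w,332,277,.138))
g=onz(w,332,277,.138)
print('tri top',tri((w,332,277),(t,171.5,288)),'tri side',tri((w,332,277),(s,284.6,304.1)))
C=np.array([onz(w,*p,.012) for p in[(216.5,191.5),(487.5,186),(479,270.5),(223,275)]]);print(C)
for a,b in((0,1),(3,2)): v=C[b]-C[a];print(np.linalg.norm(v),np.arctan2(v[1],v[0]))
print('mid', (C[0]+C[1]+C[2]+C[3])/4)
E
python3 s.py .5173 .2078 .16 .26
```

```text
depth [0.5198 0.2121 0.1391] onz [0.52   0.2116 0.138 ]
tri top [0.5182 0.209  0.1313] tri side [0.5192 0.212  0.1402]
[[0.3963 0.2237 0.012 ]
 [0.6614 0.296  0.012 ]
 [0.6861 0.2084 0.012 ]
 [0.4177 0.1346 0.012 ]]
0.27479819213445683 0.2659062544119183
0.2783599602640241 0.26825657711954326
mid [0.5404 0.2157 0.012 ]
t 2.98 p [0.5109 0.2304 0.2176] yaw 0.2515 F [-0.6267 -0.0823 -0.9015] M [-0.0215  0.0054 -0.028 ] open 1.001 q [ 0.2069  0.17    1.6479  0.0088  1.3386 -0.0466]
shift cm [ 0.1436  5.7411 -2.4039] turn [-0.0093 -0.0086 -0.0145]
```

```bash
python3 -m jog '[[[0.3,0,-2.2],[-0.009,-0.013,-0.014],8.5],[[0,3,0],[0,0,0],8.5],[[0,2.5,0],[0,0,0],8.5],[[0,0,0],[0,0,0],8.5]]' >/dev/null
python3 s.py .5185 .2097 .103 .264
```

```text
t 3.32 p [0.5204 0.2095 0.1619] yaw 0.2565 F [-0.5975  0.8846 -1.6393] M [ 0.0133  0.0301 -0.0523] open 0.992 q [ 0.1712  0.2197  1.709  -0.0001  1.2097 -0.0853]
shift cm [-0.1927  5.8856  0.071 ] turn [ 0.0003 -0.0075  0.0031]
```

```bash
python3 -m jog '[[[-0.2,2,0.07],[0,-0.007,0.003],8.5],[[0,2,0],[0,0,0],8.5],[[0,1.6,0],[0,0,0],8.5],[[0,0.2,0],[0,0,0],8.5],[[0,0,0],[0,0,0],8.5]]' >/dev/null
python3 s.py .5185 .2097 .103 .264
python3 - <<'E'
from h import *
d=snap('wrist','w2')
print(proj(d,[.5185,.2097,.138]))
E
```

```text
t 3.73 p [0.5188 0.2101 0.1047] yaw 0.253 F [0.7041 0.559  0.9261] M [-0.0319  0.0401 -0.0041] open 0.994 q [ 0.1727  0.2947  1.7458 -0.0001  1.1016 -0.0803]
shift cm [-0.0418  0.1702 -0.0292] turn [ 0.     -0.011  -0.0005]
[324.36893923 344.29473997]
```

View pics/w2.png

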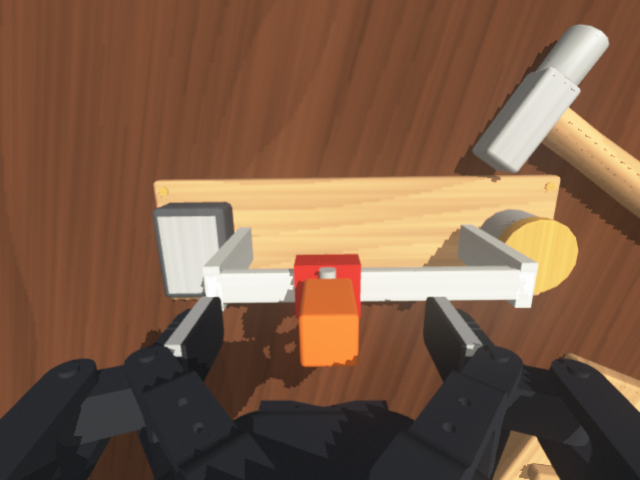

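The grip's top face is centred at about (329,341), between finger tips at 222 and 425, so it is about 2 mm to the right. I'll correct that and close.

```bash
python3 -m jog '[[[0.2,0.1,-0.1],[0,-0.011,0],8.5],[[0,0,0],[0,0,0],5],[[0,0,0],[0,0,0],3],[[0,0,0],[0,0,0],1.5],[[0,0,0],[0,0,0],1.5],[[0,0,0],[0,0,0],1.5],[[0,0,0],[0,0,0],1.5],[[0,0,0],[0,0,0],1.5],[[0,0,0],[0,0,0],1.5],[[0,0,0],[0,0,0],1.5]]' >/dev/null
python3 s.py .5185 .2097 .103 .264
python3 - <<'E'
from h import *
snap('wrist','w3')
E
```

```text
t 4.62 p [0.5248 0.2104 0.1104] yaw 0.2641 F [-0.0457  0.2414  0.7234] M [-0.0394  0.0481 -0.0118] open 0.246 q [ 0.1716  0.2923  1.7354 -0.0002  1.1054 -0.0925]
shift cm [-0.6288  0.7358  0.0934] turn [0.0009 0.0001 0.0084]
```

```bash
python3 -m jog '[[[0,0,0],[0,0,0],4],[[0,0,0],[0,0,0],4],[[0,0,0],[0,0,0],4]]'; python3 -m jog '[[[-0.5,0.9,0.0],[0,0,0],4],[[0,0,0],[0,0,0],4]]'; 
python3 s.py .520 .2097 .101 .264
python3 - <<'E'
from h import *
d=snap('wrist','w4')
c=np.hstack([load('w3')['frame'][200:460,170:480],d['frame'][200:460,170:480]])
cv2.imwrite('pics/c2.png',c[:,:,::-1])
E
```

```text
time_s: 4.92
eef_pos: [0.5247, 0.2104, 0.1102]
eef_rot: [0.701, -0.701, -0.096, 0.09]
wrist_force: [-0.1, -0.1, -0.2]
opening: 0.468
time_s: 5.08
eef_pos: [0.5198, 0.2091, 0.1006]
eef_rot: [0.701, -0.701, -0.096, 0.09]
wrist_force: [-1.6, -1.5, -0.9]
opening: 0.472
t 5.08 p [0.5198 0.2091 0.1006] yaw 0.264 F [-1.614  -1.4621 -0.9102] M [ 0.0378 -0.0091 -0.0213] open 0.472 q [ 0.1707  0.2959  1.754  -0.      1.0827 -0.0933]
shift cm [ 0.0328 -0.0405  0.052 ] turn [ 0.0009 -0.      0.0089]
```

View pics/c2.png

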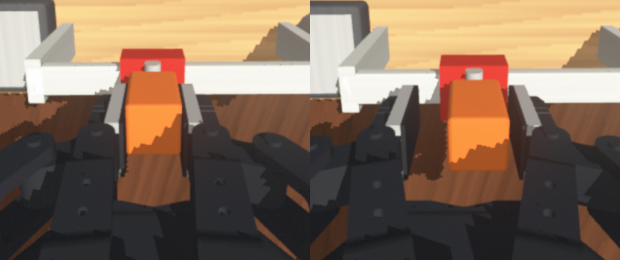

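```bash
python3 -m jog '[[[0.35,-0.1,0.05],[0,0,0.008],4],[[0,0,0],[0,0,0],1.8],[[0,0,0],[0,0,0],1.5],[[0,0,0],[0,0,0],1.5]]'; python3 s.py .520 .2097 .101 .264;python3 -m jog '[[[0,0,0],[0,0,0],1.5],[[0,0,0],[0,0,0],1.5]]'
```

```text
time_s: 5.47
eef_pos: [0.5244, 0.2108, 0.1027]
eef_rot: [-0.701, 0.701, 0.094, -0.093]
wrist_force: [-0.0, 0.5, 0.1]
opening: 0.248
t 5.47 p [0.5244 0.2108 0.1027] yaw 0.2639 F [-0.0222  0.5177  0.1444] M [-0.0715  0.151  -0.0069] open 0.248 q [ 0.1727  0.3073  1.7341 -0.001   1.0989 -0.0907]
shift cm [-0.4482  0.1669  0.0115] turn [ 0.001  -0.0001  0.0012]
time_s: 5.63
eef_pos: [0.5243, 0.2108, 0.1027]
eef_rot: [-0.701, 0.701, 0.093, -0.093]
wrist_force: [-0.0, -1.1, 0.8]
opening: 0.253
```

```bash
python3 -m jog '[[[0,-0.4,0],[0,0,0],1.5],[[0,-0.6,0],[0,0,0],1.5],[[0,-0.6,0],[0,0,0],1.5],[[0,-0.6,0],[0,0,0],1.5],[[0,-0.6,0],[0,0,0],1.5],[[0,-0.6,0],[0,0,0],1.5],[[0,-0.6,0],[0,0,0],1.5],[[0,-0.3,0],[0,0,0],1.5],[[0,0,0],[0,0,0],1.5],[[0,0,0],[0,0,0],1.5],[[0,0,0],[0,0,0],1.5],[[0,0,0],[0,0,0],1.5]]'; python3 s.py .5244 .2108 .1027 .264
python3 - <<'E'
from h import *
d=snap('side','s1');t=snap('top','t1');w=snap('wrist','w5')
a=cv2.resize(d['frame'][260:400,190:370],None,fx=3,fy=3,interpolation=2);b=w['frame'][100:400,:]
cv2.imwrite('pics/c3.png',np.vstack([np.pad(a,((0,0),(0,640-540),(0,0)))[:300],b])[:,:,::-1])
E
```

```text
time_s: 6.63
eef_pos: [0.5212, 0.2103, 0.1471]
eef_rot: [-0.701, 0.701, 0.091, -0.095]
wrist_force: [-0.0, -0.8, -5.8]
opening: 0.248
t 6.63 p [0.5212 0.2103 0.1471] yaw 0.2639 F [-0.015  -0.754  -5.8172] M [-0.0335  0.0043 -0.0404] open 0.248 q [ 0.1729  0.2458  1.7099 -0.0009  1.1913 -0.0907]
shift cm [ 0.3416  4.4374 -0.0358] turn [ 0.0003 -0.0001 -0.0055]
```

View pics/c3.png

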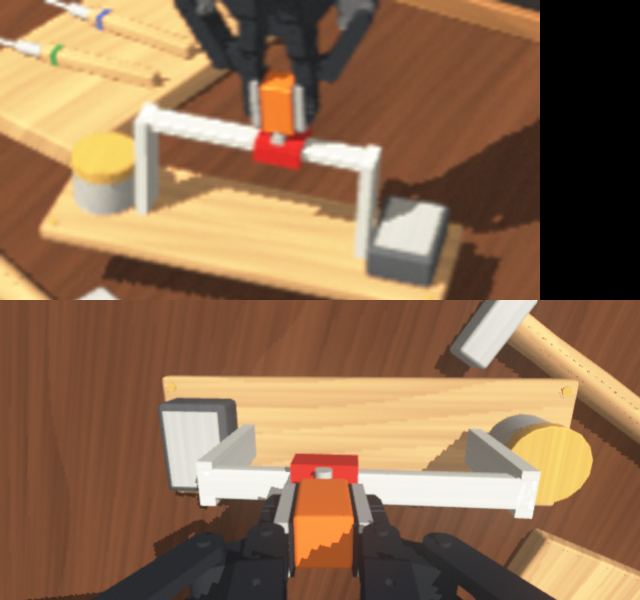

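The block end hangs low in the side view, with its board edge clearly sloping. The hang is free, with a load of about 5.8 N. I'll measure the tilt from depth, using the earlier standing picture as the zero.

```bash
cat > tilt.py <<'E'
import sys
from h import *
def tilt(n,yaw=.264,box=(230,150,500,300)):
    d=load(n); out=[]
    hsv=cv2.cvtColor(d['frame'],cv2.COLOR_RGB2HSV); m=cv2.inRange(hsv,(10,60,140),(28,170,255)); 
    z=np.zeros_like(m); x0,y0,x1,y1=box; z[y0:y1,x0:x1]=m[y0:y1,x0:x1]
    v,u=np.nonzero(cv2.erode(z,np.ones((5,5))))
    X=np.array([pt(d,a,b) for a,b in zip(u[::7],v[::7]) if d['depth'][b,a]>0])
    for _ in range(6):
        c=np.median(X,0); A=np.c_[X-c,np.ones(len(X))][:,[0,1,3]]; s=np.linalg.lstsq(A,X[:,2]-c[2],rcond=None)[0]; r=np.abs(A@s-(X[:,2]-c[2])); X=X[r<max(.003,2*np.median(r))]
    e=np.array([np.cos(yaw),np.sin(yaw)]) # toward tin
    up=s[:2]@e  # slope rising toward tin
    cr=s[:2]@np.array([-e[1],e[0]])
    print(n,len(X),'z',X[:,2].mean().round(4),'slope rising to tin',round(float(up),4),'cross',round(float(cr),4),'ext',np.ptp((X[:,:2]@e)).round(3),'res',r.std().round(4))
if __name__=='__main__':
    for n in sys.argv[1:]: tilt(n)
E
python3 tilt.py w1 w2 w4 w5
python3 - <<'E'
from h import *
t0=load('top0');t1=load('t1');s0=load('side0');s1=load('s1')
def patch(d,u,v,r=3):
    return np.median([pt(d,a,b) for a in range(u-r,u+r+1) for b in range(v-r,v+r+1)],0).round(4)
print(patch(t0,169,231),patch(t0,195,332),patch(t0,200,282,2))
print(patch(t1,169,231),patch(t1,195,332))
E
```

```text
w1 1279 z 0.009 slope rising to tin 0.0323 cross -0.1542 ext 0.263 res 0.0011
w2 2762 z 0.0124 slope rising to tin 0.0005 cross -0.0039 ext 0.182 res 0.0004
w4 2846 z 0.0124 slope rising to tin 0.0003 cross -0.0043 ext 0.181 res 0.0004
w5 2823 z 0.0585 slope rising to tin 0.0787 cross -0.0035 ext 0.177 res 0.0004
[0.6458 0.242  0.0501] [0.4315 0.1847 0.0388] [0.5387 0.182  0.0126]
[0.6347 0.2254 0.1025] [0.4312 0.1757 0.0758]
```

Tilt measured as 0.0785 rad with the block end low, so the balance point is about 5.5 mm towards the block. Standing reads 0.0004. I'll lower it now.

```bash
python3 -m jog '[[[0,0.6,0],[0,0,0],1.5],[[0,0.6,0],[0,0,0],1.5],[[0,0.6,0],[0,0,0],1.5],[[0,0.5,0],[0,0,0],1.5],[[0,0.4,0],[0,0,0],1.5],[[0,0.4,0],[0,0,0],1.5],[[0,0.4,0],[0,0,0],1.5],[[0,0.3,0],[0,0,0],1.5],[[0,0.3,0],[0,0,0],1.5],[[0,0.2,0],[0,0,0],1.5],[[0,0,0],[0,0,0],1.5]]'; python3 s.py .5212 .2103 .1027 .264
```

```text
time_s: 7.7
eef_pos: [0.5245, 0.2112, 0.1035]
eef_rot: [-0.701, 0.701, 0.094, -0.092]
wrist_force: [0.1, 0.7, -5.8]
opening: 0.251
t 7.7 p [0.5245 0.2112 0.1035] yaw 0.2639 F [ 0.1274  0.692  -5.7738] M [-0.0862  0.0746 -0.0549] open 0.251 q [ 0.1731  0.3066  1.7332 -0.0003  1.1003 -0.0907]
shift cm [-0.344   0.0771  0.001 ] turn [ 0.0005 -0.0001  0.0015]
```

```bash
python3 -m jog '[[[0,0.1,0],[0,0,0],1.5],[[0,0,0],[0,0,0],1.5]]'; python3 -m jog '[[[0,0.1,0],[0,0,0],1.5],[[0,0,0],[0,0,0],1.5]]'; python3 s.py .5212 .2103 .1027 .264
python3 -c "
from h import *
snap('wrist','w6')"; python3 tilt.py w6
```

```text
time_s: 7.87
eef_pos: [0.5251, 0.2113, 0.1028]
eef_rot: [-0.701, 0.701, 0.094, -0.092]
wrist_force: [-0.7, -0.2, -7.0]
opening: 0.247
time_s: 8.03
eef_pos: [0.5257, 0.2115, 0.1028]
eef_rot: [-0.701, 0.701, 0.095, -0.092]
wrist_force: [-1.0, 0.1, -5.7]
opening: 0.25
t 8.03 p [0.5257 0.2115 0.1028] yaw 0.2641 F [-0.9783  0.1137 -5.6672] M [ 0.0127 -0.0343 -0.027 ] open 0.25 q [ 0.1732  0.3082  1.7327 -0.0003  1.0963 -0.0907]
shift cm [-0.4644  0.0038  0.006 ] turn [0.0007 0.0001 0.0044]
w6 2779 z 0.0124 slope rising to tin 0.0005 cross -0.0034 ext 0.183 res 0.0004
```

```bash
python3 -m jog '[[[-0.05,0.2,0],[0,0,-0.004],1.5],[[0,0.2,0],[0,0,0],1.5]]'; python3 s.py .5245 .2103 .1027 .264
```

```text
time_s: 8.25
eef_pos: [0.5283, 0.2121, 0.1026]
eef_rot: [0.701, -0.701, -0.099, 0.088]
wrist_force: [-1.6, 0.9, 9.3]
opening: 0.249
t 8.25 p [0.5283 0.2121 0.1026] yaw 0.264 F [-1.5863  0.8851  9.2837] M [ 0.0388  0.4063 -0.0338] open 0.249 q [ 0.1731  0.3068  1.7352  0.0006  1.0841 -0.0912]
shift cm [-0.4142 -0.0191 -0.0767] turn [0.0009 0.     0.0156]
```

```bash
cat > shut.py <<'E'
import sys
from h import *
def shut(n,yaw=.264):
    d=load(n); hsv=cv2.cvtColor(d['frame'],cv2.COLOR_RGB2HSV); e=np.array([-np.cos(yaw),-np.sin(yaw),0])
    m=cv2.inRange(hsv,(10,60,140),(28,170,255)); m[:170]=0; m[300:]=0
    n_,l,st,_=cv2.connectedComponentsWithStats(m); k=1+np.argmax(st[1:,4]); 
    # far long edge: rows close to the top of the board
    v,u=np.nonzero(l==k); f=v<st[k,1]+14; u,v=u[f],v[f]
    X=np.array([pt(d,a,b)@e for a,b in zip(u,v)]); lo,hi=np.percentile(X,[.5,99.5])
    r=cv2.inRange(hsv,(0,170,60),(4,255,255))|cv2.inRange(hsv,(175,170,60),(180,255,255)); r[:200]=0;r[420:]=0
    v,u=np.nonzero(r); Y=np.array([pt(d,a,b) for a,b in zip(u,v)]); a=Y@e
    q=np.percentile(a,[1,99])
    print(n,'board len',round(hi-lo,4),'mid(along e)',round((hi+lo)/2,4),'red width',round(q[1]-q[0],4),'red z',Y[:,2].mean().round(3),'shuttle mm',round(1000*(q.mean()-(hi+lo)/2),1))
if __name__=='__main__':
    for n in sys.argv[1:]: shut(n)
E
python3 -c "
from h import *
snap('wrist','w7')"; python3 tilt.py w7; python3 shut.py w2 w3 w4 w5 w6 w7
```

```text
w7 2768 z 0.0124 slope rising to tin 0.0002 cross -0.0042 ext 0.182 res 0.0004
w2 board len 0.2734 mid(along e) -0.5782 red width 0.0312 red z 0.094 shuttle mm 21.3
w3 board len 0.2743 mid(along e) -0.5777 red width 0.0307 red z 0.094 shuttle mm 17.5
w4 board len 0.2738 mid(along e) -0.5775 red width 0.0309 red z 0.093 shuttle mm 17.4
w5 board len 0.3454 mid(along e) -0.6175 red width 0.0308 red z 0.137 shuttle mm 60.3
w6 board len 0.2739 mid(along e) -0.5758 red width 0.0307 red z 0.093 shuttle mm 14.1
w7 board len 0.2743 mid(along e) -0.5758 red width 0.0306 red z 0.093 shuttle mm 11.5
```

Shuttle position from the pictures: about 17.7 mm while hanging, which puts the balance point near 23 mm. It shifted to 11.5 mm at touch-down, so I need to drag it about 12 mm towards the block (tool -x).

```bash
python3 -m jog '[[[-0.3,-0.05,-0.05],[0,0,0.008],1.5],[[-0.3,0,0],[0,0,0.008],1.5],[[-0.3,0,0],[0,0,0],1.5],[[-0.3,0,0],[0,0,0],1.5],[[0,0,0],[0,0,0],1.5]]'; python3 s.py .517 .2100 .1027 .264;python3 -c "
from h import *
snap('wrist','w8')"; python3 tilt.py w8; python3 shut.py w8
```

```text
time_s: 8.72
eef_pos: [0.5164, 0.2082, 0.1027]
eef_rot: [-0.701, 0.701, 0.093, -0.093]
wrist_force: [0.3, 0.1, 0.5]
opening: 0.25
t 8.72 p [0.5164 0.2082 0.1027] yaw 0.2639 F [0.2842 0.1353 0.5068] M [ 0.0553  0.001  -0.0222] open 0.25 q [ 0.1707  0.2916  1.7546 -0.0012  1.0953 -0.0927]
shift cm [ 0.1008 -0.0029  0.1612] turn [ 0.0011 -0.0001 -0.    ]
w8 2775 z 0.0123 slope rising to tin 0.0012 cross -0.0033 ext 0.182 res 0.0004
w8 board len 0.2749 mid(along e) -0.5635 red width 0.0306 red z 0.094 shuttle mm 11.7
```

```bash
python3 -m jog '[[[0,0.15,0.1],[0,0,0],1.5],[[-0.2,0.1,0],[0,0,0],1.5],[[-0.2,0.1,0],[0,0,0],1.5]]'; python3 s.py .517 .2100 .1027 .264;python3 -m jog '[[[-0.2,0.1,0],[0,0,0],1.5],[[-0.2,0.1,0],[0,0,0],1.5]]'; python3 s.py;python3 -c "
from h import *
snap('wrist','w9')"; python3 tilt.py w9; python3 shut.py w9
```

```text
time_s: 9.02
eef_pos: [0.5159, 0.2079, 0.1027]
eef_rot: [-0.7, 0.702, 0.096, -0.09]
wrist_force: [1.9, 1.6, 2.3]
opening: 0.249
t 9.02 p [0.5159 0.2079 0.1027] yaw 0.2636 F [1.9277 1.5787 2.2662] M [ 0.3185 -0.3273 -0.031 ] open 0.249 q [ 0.1711  0.2858  1.7622 -0.0027  1.0857 -0.0913]
shift cm [ 0.158  -0.0019  0.1727] turn [ 0.0031 -0.0004  0.0076]
time_s: 9.18
eef_pos: [0.5143, 0.2075, 0.1026]
eef_rot: [-0.701, 0.701, 0.098, -0.088]
wrist_force: [2.2, 0.9, 6.8]
opening: 0.248
t 9.18 p [0.5143 0.2075 0.1026] yaw 0.2635 F [2.1691 0.9285 6.818 ] M [ 0.1938 -0.3113 -0.0547] open 0.248 q [ 0.1705  0.2788  1.7715 -0.002   1.0774 -0.0921]
w9 2782 z 0.0124 slope rising to tin 0.0005 cross -0.0041 ext 0.182 res 0.0004
w9 board len 0.2745 mid(along e) -0.5636 red width 0.0306 red z 0.094 shuttle mm 13.9
```

```bash
python3 -m jog '[[[-0.3,0.05,0],[0,0,0.005],1.5],[[-0.3,0.05,0],[0,0,0.005],1.5],[[-0.3,0.05,0],[0,0,0.005],1.5]]'; python3 s.py .517 .2100 .1027 .264;python3 -c "
from h import *
snap('wrist','w10')"; python3 tilt.py w10; python3 shut.py w10
```

```text
time_s: 9.48
eef_pos: [0.5067, 0.2055, 0.1026]
eef_rot: [-0.7, 0.702, 0.094, -0.092]
wrist_force: [1.8, 1.8, 5.5]
opening: 0.245
t 9.48 p [0.5067 0.2055 0.1026] yaw 0.2636 F [1.811  1.75   5.5341] M [ 0.2503 -0.384  -0.0459] open 0.245 q [ 0.1699  0.2701  1.7826 -0.0034  1.0859 -0.0921]
shift cm [ 1.1076 -0.0062  0.168 ] turn [ 0.0033 -0.0004  0.0028]
w10 2817 z 0.0124 slope rising to tin 0.0007 cross -0.003 ext 0.183 res 0.0004
w10 board len 0.2746 mid(along e) -0.5636 red width 0.0306 red z 0.093 shuttle mm 21.7
```

```bash
python3 -m jog '[[[-0.2,0.03,0],[0,0,0.003],1.5],[[0,0,0],[0,0,0],1.5]]'; python3 s.py;python3 -c "
from h import *
snap('wrist','w11')"; python3 shut.py w11
python3 -m jog '[[[0,-0.3,0],[0,0,0],1.5],[[0,-0.5,0],[0,0,0],1.5],[[0,-0.6,0],[0,0,0],1.5],[[0,-0.6,0],[0,0,0],1.5],[[0,-0.6,0],[0,0,0],1.5],[[0,-0.6,0],[0,0,0],1.5],[[0,-0.5,0],[0,0,0],1.5],[[0,-0.3,0],[0,0,0],1.5],[[0,0,0],[0,0,0],1.5],[[0,0,0],[0,0,0],1.5],[[0,0,0],[0,0,0],1.5],[[0,0,0],[0,0,0],1.5]]'; python3 s.py .51 .2043 .1027 .264
python3 -c "
from h import *
snap('wrist','w12')"; python3 tilt.py w12
python3 -m jog '[[[0,0,0],[0,0,0],1.5],[[0,0,0],[0,0,0],1.5],[[0,0,0],[0,0,0],1.5]]' >/dev/null
python3 -c "
from h import *
snap('wrist','w13')"; python3 tilt.py w13;python3 s.py
```

```text
time_s: 9.7
eef_pos: [0.5042, 0.2048, 0.1027]
eef_rot: [-0.7, 0.702, 0.093, -0.093]
wrist_force: [0.5, 1.1, 2.0]
opening: 0.253
t 9.7 p [0.5042 0.2048 0.1027] yaw 0.2637 F [0.5037 1.1428 1.9727] M [ 0.1771 -0.2371  0.0052] open 0.253 q [ 0.1698  0.2671  1.7862 -0.0039  1.0888 -0.0921]
w11 board len 0.2749 mid(along e) -0.5636 red width 0.0306 red z 0.093 shuttle mm 24.4
time_s: 10.75
eef_pos: [0.4955, 0.2033, 0.1387]
eef_rot: [-0.699, 0.703, 0.085, -0.101]
wrist_force: [0.1, 0.4, -7.3]
opening: 0.25
t 10.75 p [0.4955 0.2033 0.1387] yaw 0.2642 F [ 0.1399  0.3917 -7.3217] M [ 0.041  -0.0234 -0.0427] open 0.25 q [ 0.1701  0.2125  1.7699 -0.0046  1.181  -0.0923]
shift cm [ 1.5069  3.569  -0.2699] turn [ 0.0022  0.0002 -0.0222]
w12 2538 z 0.0481 slope rising to tin 0.0 cross -0.009 ext 0.179 res 0.0004
w13 2581 z 0.0472 slope rising to tin -0.0075 cross -0.009 ext 0.182 res 0.0004
t 11.1 p [0.495  0.2031 0.1379] yaw 0.2641 F [ 0.5528 -0.3102 -6.462 ] M [ 0.0131 -0.0547 -0.0069] open 0.251 q [ 0.17    0.2134  1.7706 -0.0046  1.1809 -0.0923]
```

```bash
python3 -m jog '[[[0,-0.1,0],[0.004,0,-0.012],1.5],[[0,-0.1,0],[0,0,-0.01],1.5],[[0,-0.1,0],[0,0,0],1.5],[[0,0,0],[0,0,0],1.5],[[0,0,0],[0,0,0],1.5],[[0,0,0],[0,0,0],1.5],[[0,0,0],[0,0,0],1.5],[[0,0,0],[0,0,0],1.5],[[0,0,0],[0,0,0],1.5]]'; python3 s.py .495 .2043 .1027 .264
for i in a b c; do python3 -c "
from h import *
snap('wrist','w14$i')"; python3 tilt.py w14$i; python3 -m jog '[[[0,0,0],[0,0,0],1.5],[[0,0,0],[0,0,0],1.5],[[0,0,0],[0,0,0],1.5]]' >/dev/null; done; python3 s.py .495 .2043 .1027 .264
```

```text
time_s: 11.85
eef_pos: [0.4948, 0.2031, 0.1412]
eef_rot: [0.702, -0.7, -0.093, 0.093]
wrist_force: [-0.7, 0.2, -6.2]
opening: 0.247
t 11.85 p [0.4948 0.2031 0.1412] yaw 0.2641 F [-0.6818  0.1838 -6.2215] M [-0.0642  0.0209  0.0067] open 0.247 q [ 0.1659  0.1921  1.7886  0.0026  1.1608 -0.0992]
shift cm [0.0548 3.8498 0.1043] turn [-0.0023  0.0001  0.0003]
w14a 2446 z 0.0505 slope rising to tin -0.0087 cross -0.008 ext 0.183 res 0.0004
w14b 2464 z 0.0504 slope rising to tin -0.0063 cross -0.0079 ext 0.182 res 0.0004
w14c 2428 z 0.0504 slope rising to tin -0.0059 cross -0.0104 ext 0.182 res 0.0004
t 12.75 p [0.4948 0.2031 0.1411] yaw 0.2642 F [-1.0653  0.3889 -6.0351] M [-0.0623 -0.0439 -0.0075] open 0.246 q [ 0.1659  0.1924  1.7885  0.0026  1.1608 -0.0993]
shift cm [0.055  3.836  0.1042] turn [-0.0024  0.0002  0.0001]
```

The carrier hangs level, at -0.006 against 0.0004 standing. Now I'll lift to 10 cm and hold.

```bash
python3 -m jog '[[[0,-0.4,0],[0,0,0],1.5],[[0,-0.8,0],[0,0,-0.003],1.5],[[0,-0.8,0],[0,0,-0.003],1.5],[[0,-0.8,0],[0,0,-0.003],1.5],[[0,-0.8,0],[0,0,-0.003],1.5],[[0,-0.8,0],[0,0,-0.003],1.5],[[0,-0.8,0],[0,0,-0.003],1.5],[[0,-0.5,0],[0,0,0],1.5],[[0,-0.3,0],[0,0,0],1.5],[[0,0,0],[0,0,0],1.5]]'
python3 s.py .5174 -.2387 .2027 -.039
```

```text
time_s: 13.58
eef_pos: [0.495, 0.2029, 0.2099]
eef_rot: [0.703, -0.699, -0.101, 0.085]
wrist_force: [-0.0, -0.4, -7.0]
opening: 0.25
t 13.58 p [0.495  0.2029 0.2099] yaw 0.2642 F [-0.0235 -0.3825 -7.0157] M [0.0026 0.0244 0.0112] open 0.25 q [ 0.1644  0.0949  1.7485  0.0045  1.2747 -0.1011]
shift cm [ -9.3809   0.4168 -43.2165] turn [-0.0056  0.3032  0.0233]
```

```bash
python3 -m jog '[[[0,0.2,0],[0,0,0.008],1.5],[[0,0.2,0],[0,0,0.008],1.5],[[0,0.1,0],[0,0,0.006],1.5],[[0,0,0],[0,0,0],1.5],[[0,0,0],[0,0,0],1.5],[[0,0,0],[0,0,0],1.5],[[0,0,0],[0,0,0],1.5],[[0,0,0],[0,0,0],1.5],[[0,0,0],[0,0,0],1.5],[[0,0,0],[0,0,0],1.5],[[0,0,0],[0,0,0],1.5],[[0,0,0],[0,0,0],1.5]]'
python3 -c "
from h import *
snap('wrist','w15')"; python3 tilt.py w15
python3 -m jog '[[[0,0,0],[0,0,0],1.5],[[0,0,0],[0,0,0],1.5],[[0,0,0],[0,0,0],1.5],[[0,0,0],[0,0,0],1.5],[[0,0,0],[0,0,0],1.5],[[0,0,0],[0,0,0],1.5],[[0,0,0],[0,0,0],1.5],[[0,0,0],[0,0,0],1.5],[[0,0,0],[0,0,0],1.5]]' >/dev/null
python3 -c "
from h import *
snap('wrist','w16')"; python3 tilt.py w16
python3 s.py .5174 -.2387 .2027 -.039
```

```text
time_s: 14.58
eef_pos: [0.4937, 0.2027, 0.2017]
eef_rot: [0.702, -0.7, -0.091, 0.095]
wrist_force: [-0.2, 0.5, -6.5]
opening: 0.247
w15 2757 z 0.1111 slope rising to tin -0.0065 cross -0.0027 ext 0.182 res 0.0004
w16 2775 z 0.1114 slope rising to tin -0.0077 cross -0.0008 ext 0.182 res 0.0004
t 15.43 p [0.4939 0.2027 0.202 ] yaw 0.2641 F [-0.3301  0.2028 -6.5059] M [-0.0348 -0.0233  0.0289] open 0.245 q [ 0.1658  0.1209  1.7367  0.002   1.2891 -0.0989]
shift cm [ -9.2516  -0.1332 -43.2232] turn [-0.0016  0.3031 -0.0052]
```

```bash
python3 -m jog '[[[-0.2,0,-0.8],[0,0.025,0],1.5],[[-0.36,0,-1.46],[0,0.025,0],1.5],[[-0.47,0,-2.15],[0,0.025,0],1.5],[[-0.51,0,-2.65],[0,0.025,0],1.5],[[-0.44,0,-2.66],[0,0.025,0],1.5],[[-0.37,0,-2.67],[0,0.025,0],1.5],[[-0.31,0,-2.68],[0,0.025,0],1.5],[[-0.24,0,-2.69],[0,0.025,0],1.5],[[-0.17,0,-2.5],[0,0.025,0],1.5],[[-0.1,0,-2],[0,0.025,0],1.5],[[-0.04,0,-1.5],[0,0.025,0],1.5],[[0.03,0,-0.8],[0,0.025,0],1.5]]'
python3 s.py .493 -.2377 .2027 -.039
```

```text
time_s: 16.43
eef_pos: [0.4894, -0.06, 0.2025]
eef_rot: [-0.706, 0.707, -0.022, 0.02]
wrist_force: [0.2, 1.2, -6.6]
opening: 0.25
t 16.43 p [ 0.4894 -0.06    0.2025] yaw -0.0595 F [ 0.2317  1.2191 -6.6269] M [ 0.5839 -0.0747  0.0194] open 0.25 q [-0.3617  0.0265  1.8365 -0.0023  1.2807 -0.3015]
shift cm [  1.4127  -0.0016 -17.719 ] turn [ 0.0015 -0.0205 -0.0028]
```

```bash
python3 -m jog '[[[0.2,0,-0.9],[0,-0.01,0],1.5],[[0.2,0,-1.7],[0,-0.01,0],1.5],[[0.2,0,-2.3],[0,0,0],1.5],[[0.1,0,-2.5],[0,0,0],1.5],[[0.1,0,-2.5],[0,0,0],1.5],[[0.1,0,-2.5],[0,0,0],1.5],[[0,0,-2],[0,0,0],1.5],[[0,0,-1.2],[0,0,0],1.5],[[0,0,-0.7],[0,0,0],1.5],[[0,0,-0.3],[0,0,0],1.5],[[0,0,0],[0,0,0],1.5],[[0,0,0],[0,0,0],1.5]]'
python3 s.py .493 -.2377 .2027 -.039
python3 - <<'E'
from h import *
t=snap('top','t2');w=snap('wrist','w17')
cv2.imwrite('pics/c4.png',np.hstack([cv2.resize(t['frame'][150:400,290:450],None,fx=2.0,fy=2.0),np.pad(w['frame'],((0,20),(0,0),(0,0)))[:500,:480]])[:,:,::-1])
E
python3 tilt.py w17
```

```text
time_s: 17.43
eef_pos: [0.4886, -0.2346, 0.2024]
eef_rot: [0.707, -0.707, 0.02, -0.018]
wrist_force: [0.3, 0.6, -6.6]
opening: 0.251
t 17.43 p [ 0.4886 -0.2346  0.2024] yaw -0.0535 F [ 0.3473  0.5758 -6.6194] M [ 0.1207 -0.0323  0.0045] open 0.251 q [-0.666   0.1372  1.7175 -0.0014  1.2893 -0.6121]
shift cm [ 0.4602 -0.0335 -0.2853] turn [-0.0003 -0.0145 -0.0028]
w17 2434 z 0.1116 slope rising to tin -0.0117 cross -0.0056 ext 0.176 res 0.0004
```

View pics/w17.png

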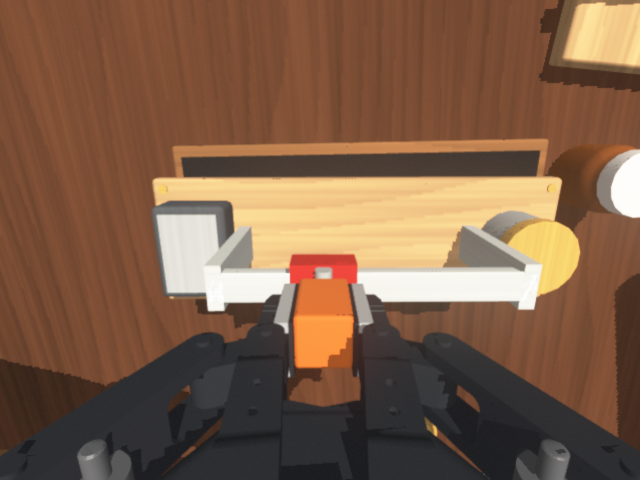

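The wrist view shows the board's far edge from (156,178) to (559,177), and the plinth's far edge from (175,147) to (546,139). I'll compute the relative offset from these.

```bash
python3 - <<'E'
from h import *
np.set_printoptions(precision=4,suppress=True)
w=load('w17');t=load('top0')
b=np.array([onz(w,*p,.1116) for p in[(154.5,178.5),(559.5,177)]])
p=np.array([onz(w,*q,.030) for q in[(174.5,147.5),(546.5,139.5)]])
def side(a,half): # far edge (block end, tin end) -> middle
    v=a[1]-a[0]; L=np.linalg.norm(v); v/=L; n=np.array([-v[1],v[0],0]) ; return a.mean(0)+n*half,L,np.arctan2(v[1],v[0])
B=side(b,.045);P=side(p,.070)
print('board',B,'\nplinth',P)
d=P[0]-B[0]; y=P[2]; print('need along',d[0]*np.cos(y)+d[1]*np.sin(y),'lat (tool z)',-d[0]*np.sin(y)+d[1]*np.cos(y),'dyaw',P[2]-B[2])
E
```

```text
board (array([ 0.5146, -0.1444,  0.1116]), np.float64(0.2729956796174914), np.float64(-0.049461304565814865)) 
plinth (array([ 0.5254, -0.0991,  0.03  ]), np.float64(0.32892138133872134), np.float64(-0.032676005114972116))
need along 0.009263508342336167 lat (tool z) 0.045691961365901514 dyaw 0.01678529945084275
```

```bash
python3 -m jog '[[[0.4,0,-0.2],[0,-0.008,0],1.5],[[0.4,0.2,-0.25],[0,-0.008,0],1.5],[[0,0.6,0],[0,0,0],1.5],[[0,0.8,0],[0,0,0],1.5],[[0,0.8,0],[0,0,0],1.5],[[0,0.8,0],[0,0,0],1.5],[[0,0.8,0],[0,0,0],1.5],[[0,0.6,0],[0,0,0],1.5],[[0,0.4,0],[0,0,0],1.5],[[0,0.2,0],[0,0,0],1.5],[[0,0,0],[0,0,0],1.5],[[0,0,0],[0,0,0],1.5]]'
python3 s.py .4955 -.2387 .145 -.037
python3 - <<'E'
from h import *
t=snap('top','t3');w=snap('wrist','w18')
a=cv2.resize(t['frame'][190:390,340:450],None,fx=2.8,fy=2.8,interpolation=2)
b=cv2.resize(w['frame'][100:320,130:600],(492,230))
o=np.zeros((560,800,3),np.uint8); o[:a.shape[0],:a.shape[1]]=a
o[:230,308:800]=b
cv2.imwrite('pics/c5.png',o[:,:,::-1])
E
python3 tilt.py w18
```

```text
time_s: 18.53
eef_pos: [0.4966, -0.2356, 0.1426]
eef_rot: [0.708, -0.706, 0.013, -0.009]
wrist_force: [-0.4, 0.5, -7.0]
opening: 0.248
t 18.53 p [ 0.4966 -0.2356  0.1426] yaw -0.0311 F [-0.4404  0.499  -6.9607] M [0.0207 0.0243 0.0182] open 0.248 q [-0.6586  0.2265  1.744  -0.0007  1.1779 -0.6272]
shift cm [-0.1012 -0.2429 -0.3095] turn [-0.0034  0.0059 -0.0059]
w18 2623 z 0.0518 slope rising to tin -0.0181 cross 0.0017 ext 0.18 res 0.0004
```

View pics/w18.png

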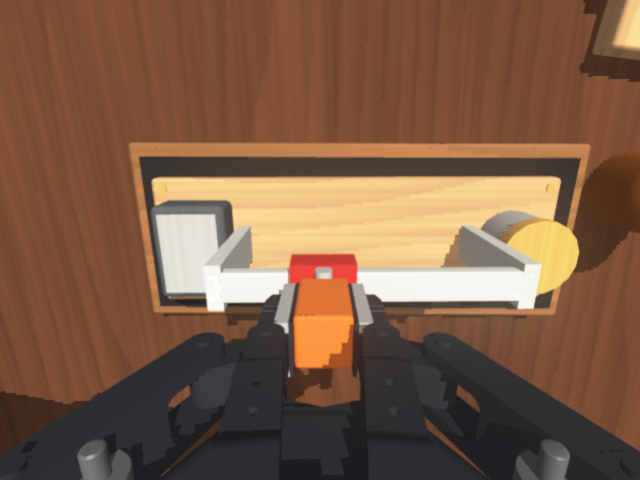

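The wrist view now shows the plinth's far corners at (131,144) and (588,146) and near corners at (154,315) and (556,314). The board's far corners are at (153,179) and (559,177.5).

```bash
python3 -m jog '[[[0,0,0],[0,0,0],1.5],[[0,0,0],[0,0,0],1.5],[[0,0,0],[0,0,0],1.5]]' >/dev/null
python3 - <<'E'
from h import *
np.set_printoptions(precision=4,suppress=True)
w=load('w18');snap('wrist','w19')
b=np.array([onz(w,*p,.0518) for p in[(153,178.5),(559.5,177.5)]])
p=np.array([onz(w,*q,.030) for q in[(131,144),(588,146),(556,314),(154,315)]])
v=b[1]-b[0];L=np.linalg.norm(v);v/=L;n=np.array([-v[1],v[0],0]);B=b.mean(0)-n*.045; P=p.mean(0)
u=p[1]-p[0]+p[2]-p[3];y=np.arctan2(u[1],u[0]);yb=np.arctan2(v[1],v[0])
print('board',B,L,yb,'plinth',P,y,np.linalg.norm(p[1]-p[0]),np.linalg.norm(p[2]-p[3]),np.linalg.norm(p[1]-p[2]))
d=P-B;print('need tool x',d@[np.cos(y),np.sin(y),0],'tool z',d@[-np.sin(y),np.cos(y),0],'turn y',yb-y)
E
python3 tilt.py w19; python3 s.py
```

```text
board [ 0.5172 -0.2351  0.0518] 0.27425922558227067 -0.028431830831220348 plinth [ 0.5208 -0.237   0.03  ] -0.030584823993025357 0.3281739948986521 0.33332824439490033 0.13402081614759417
need tool x 0.0036172577099027113 tool z -0.0017471983658675012 turn y 0.0021529931618050092
w19 2590 z 0.0537 slope rising to tin -0.0087 cross -0.0045 ext 0.177 res 0.0004
t 18.93 p [ 0.4976 -0.2364  0.1444] yaw -0.0312 F [-0.7081 -0.9378 -5.4064] M [ 0.0168 -0.0922 -0.0059] open 0.25 q [-0.6586  0.2244  1.7423 -0.0007  1.1782 -0.6272]
```

```bash
python3 -m jog '[[[0.2,0,-0.1],[0,0.002,0],1.5],[[0,0.2,0],[0,0,0],1.5],[[0,0.2,0],[0,0,0],1.5],[[0,0.2,0],[0,0,0],1.5],[[0,0.2,0],[0,0,0],1.5],[[0,0.15,0],[0,0,0],1.5],[[0,0.1,0],[0,0,0],1.5],[[0,0.1,0],[0,0,0],1.5]]'
python3 s.py .4995 -.2376 .1327 -.031; python3 -c "
from h import *
snap('wrist','w20')"; python3 tilt.py w20
```

```text
time_s: 19.6
eef_pos: [0.5002, -0.2377, 0.1326]
eef_rot: [0.707, -0.707, 0.013, -0.011]
wrist_force: [-2.1, 2.8, 6.8]
opening: 0.246
t 19.6 p [ 0.5002 -0.2377  0.1326] yaw -0.0334 F [-2.0987  2.8343  6.8146] M [ 0.4714  0.4029 -0.0483] open 0.246 q [-0.6577  0.2452  1.7436 -0.0003  1.155  -0.6242]
shift cm [-0.0705 -0.0085  0.0047] turn [-0.0011 -0.0024 -0.002 ]
w20 2773 z 0.0424 slope rising to tin 0.0004 cross -0.0014 ext 0.177 res 0.0004
```

```bash
python3 -m jog '[[[0,-0.05,0],[0,0,0],1.5],[[0,0,0],[0,0,0],3],[[0,0,0],[0,0,0],5],[[0,0,0],[0,0,0],5],[[0,0,0],[0,0,0],5],[[0,0,0],[0,0,0],5]]'
python3 s.py; python3 - <<'E'
from h import *
w=snap('wrist','w21');a=w['frame'][100:340,100:620]
cv2.imwrite('pics/c6.png',cv2.resize(a,None,fx=1.5,fy=1.5,interpolation=2)[:,:,::-1])
E
python3 tilt.py w21
```

```text
time_s: 20.15
eef_pos: [0.5031, -0.2402, 0.1373]
eef_rot: [-0.705, 0.709, -0.01, 0.014]
wrist_force: [0.3, 0.1, -0.9]
opening: 0.585
t 20.15 p [ 0.5031 -0.2402  0.1373] yaw -0.0333 F [ 0.2901  0.141  -0.9354] M [ 0.0186  0.0188 -0.0257] open 0.585 q [-0.6578  0.2408  1.7384 -0.0008  1.1553 -0.6242]
w21 2685 z 0.0424 slope rising to tin 0.0001 cross -0.0022 ext 0.179 res 0.0004
```

View pics/c6.png

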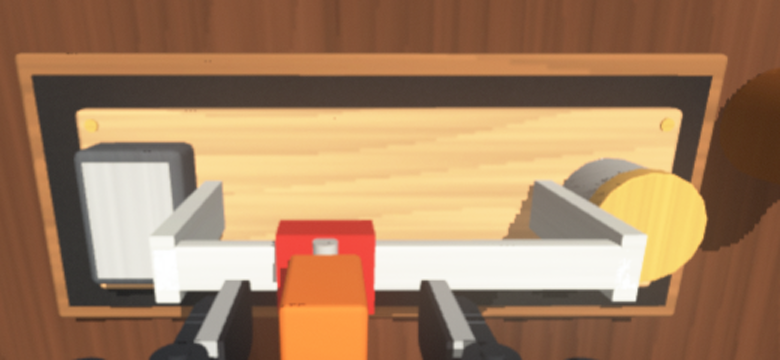

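The view shows plinth corners at crop positions (18,54), (727,55), (670,316) and (62,317), and board far corners at (77,109) and (682,108).

```bash
python3 - <<'E'
from h import *
np.set_printoptions(precision=4,suppress=True)
w=load('w21');c=lambda p:(100+(p[0]+.5)/1.5-.5,100+(p[1]+.5)/1.5-.5)
b=np.array([onz(w,*c(p),.0422) for p in[(76.5,109),(682.5,107.5)]])
p=np.array([onz(w,*c(q),.030) for q in[(17.5,54),(727.5,55),(670,316),(62,317)]])
v=b[1]-b[0];L=np.linalg.norm(v);v/=L;n=np.array([-v[1],v[0],0]);B=b.mean(0)-n*.045; P=p.mean(0)
u=p[1]-p[0]+p[2]-p[3];y=np.arctan2(u[1],u[0]);yb=np.arctan2(v[1],v[0])
print('board',B,L,yb,'plinth',P,y,np.linalg.norm(p[1]-p[0]),np.linalg.norm(p[2]-p[3]),np.linalg.norm(p[1]-p[2]))
d=P-B;print('need tool x',d@[np.cos(y),np.sin(y),0],'tool z',d@[-np.sin(y),np.cos(y),0],'turn y',yb-y)
E
```

```text
board [ 0.5237 -0.2368  0.0422] 0.27617522397432454 -0.03171189130476871 plinth [ 0.5207 -0.2362  0.03  ] -0.03486102686193311 0.3301802748040015 0.3291624501695806 0.1357812232667734
need tool x -0.0029485990584880873 tool z 0.0004898309088821747 turn y 0.0031491355571644022
```

It is centred to about 3 mm lengthwise, under 1 mm sideways and 0.003 rad in yaw, which is good. I'll back straight up and check.

```bash
python3 -m jog '[[[0,-0.5,0],[0,0,0],5],[[0,-1,0],[0,0,0],6],[[0,-1.5,0],[0,0,0],7],[[0,-2.5,0],[0,0,0],8],[[0,-3,0],[0,0,0],8],[[0,-3,0],[0,0,0],8],[[0,-3,0],[0,0,0],8],[[0,-1,0],[0,0,0],8],[[0,0,0],[0,0,0],8],[[0,0,0],[0,0,0],8]]'
python3 - <<'E'
from h import *
t=snap('top','t9');s=snap('side','s9')
o=np.zeros((480,800,3),np.uint8);o[:,:]=0
o[:240,:320]=cv2.resize(s['frame'],(320,240)); o[:400,320:]=cv2.resize(t['frame'][100:400,90:450],(480,400))
cv2.imwrite('pics/c7.png',o[:,:,::-1])
E
python3 s.py
```

```text
time_s: 21.03
eef_pos: [0.5017, -0.2389, 0.3051]
eef_rot: [-0.705, 0.709, -0.009, 0.014]
wrist_force: [0.3, 1.0, 0.8]
opening: 0.939
t 21.13 p [ 0.5012 -0.2385  0.3034] yaw -0.0334 F [ 1.0877 -0.1709  0.2831] M [ 0.0512 -0.0013  0.0757] open 0.936 q [-0.6576  0.0795  1.5744 -0.0008  1.4815 -0.6242]
```

View pics/c7.png

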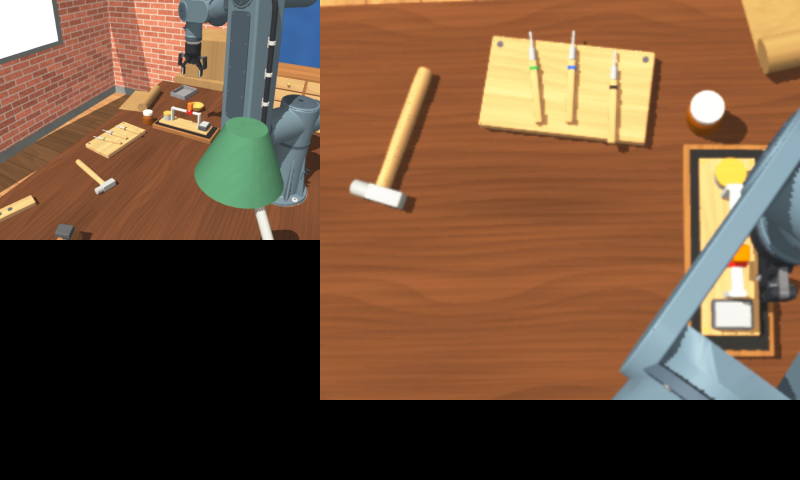

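The carrier stands on the plinth, the hammer, gravers and jar are where they were, and the gripper is clear.

```bash
python3 -c "
from h import *
print(ctrl.hand_in())"
```

```text
the job is handed in; nothing more can be done
None
```

The carrier is on the plinth, set down level and released, and the job is handed in at about 21 s of the 72 s allowed.

- **First trial lift:** raised 4.4 cm, it hung free with the block end low by 0.079 rad. I lowered it again and slid the grip along the rail from about 18 mm to about 24 mm towards the block.
- **Second trial lift:** raised about 3.7 cm, it hung level to about 0.007 rad (0.4°).
- **Lift and carry:** I held it about 10 cm up for over a second at the same level, then carried it to the plinth and set it down with about 7 N of press.

**Last checks:**
- After release the board lay flat, within 0.0005 rad along its length.
- It is off centre by about 3 mm lengthwise towards the tin end and by less than 1 mm sideways. It is turned about 0.003 rad from the plinth's line. I left the 3 mm uncorrected.
- The hammer, gravers and jar look unmoved, and the gripper was clear above. The arm hid part of the carrier in the last top view, and I did not look at the dish again.

**What did not go cleanly:**
- The first grip closure crept about 6 mm high, so I let go and gripped again.
- At the first touch-down the shuttle shifted towards the tin.
- My first attempt to slide the grip dragged the whole carrier about 12 mm along the bench. I redid it pressing down lightly, and the carrier then stayed put.
- The tilt briefly read 0.018 rad just after the lowering move and settled back to 0.009 rad before touch-down.
- Plinth and board lengths measured from the wrist camera came out 1 to 3% short of the given sizes, so the centring is good to only a millimetre or two.

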